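# Open the flask at the office desk

## Task

Open the steel flask that stands in the square holder: twist its black screw cap anticlockwise, regripping as often as needed, until it is loose, then lift it off and set it down gently, top side up, wholly on the round cork coaster. Let go of the cap, do not drop it, and leave the other flask standing where it is.

Things in the scene. Friction and masses are not known exactly. Their poses are not given: they have to be found in the camera images.
- flask: Steel flask, 72 mm diameter, in a square grey holder (100 x 100 x 45 mm high), both fixed to the desk. Origin: centre of the holder's underside, z up, x and y along its sides. The shoulder under the cap is 135 mm up. Cap's x axis 107 to 149 degrees anticlockwise (from above) of the flask's x: cap free to lift; at less it is held down. Stops block turning past 149 or below -9 degrees.
- cap: Black ribbed cap of the flask in the holder: cylinder, 54 mm diameter, 46 tall, hollow below, 90 g. Origin: centre of underside, z up, x along a small grey bar on top. Starts 136 mm above the flask's origin, x within 5 degrees of the flask's. Comes free after about 125 (112 to 144) degrees of anticlockwise turn at constant height, 0.2 N m; a seal then pops it up 3 mm. 20 mm of lift clears the neck.
- coaster: Round cork coaster, 120 mm diameter, 4 mm thick, fixed flat on the desk. Origin: centre of its underside, z up.
- other_flask: A slimmer steel flask with a black cap, standing loose on the desk without a holder: 62 mm diameter, 172 mm high with its 48 mm wide cap, 450 g. Origin: centre of its underside, z up. To be left alone.
Mind the look-alikes: they are no part of the job. Several things have the shape of the coaster; the one meant has the colours described above.

How it is judged (in metres and radians):
On the way, in this order (a step that is already met when the one before it is completed fails the run):
1. the cap is turned a quarter turn while still on the neck (angle between the x axis of cap and the x axis of flask, either way round above 1.4 rad and z of cap in the frame of flask below 0.142 m and horizontal distance between cap and flask below 0.01 m).
2. the cap is turned on, past 102 degrees, while still on the neck (angle between the x axis of cap and the x axis of flask, either way round below 1.36 rad and z of cap in the frame of flask below 0.145 m and horizontal distance between cap and flask below 0.01 m).
3. the cap is lifted clear of the neck (z of cap in the frame of flask above 0.158 m).
At the end, for the whole second after the job is handed in: The cap stands top side up (within 10 degrees), at rest and let go, on the coaster, its centre within 36 mm of the coaster's centre; the other flask stands upright within 30 mm of where it was (horizontal distance between cap and coaster below 0.036 m and z of cap in the frame of coaster below 0.01 m and angle between each of cap, other_flask's own z axis and vertical below 0.17 rad and linear speed of cap below 0.03 m/s and distance of other_flask from where it was at the start of the episode below 0.03 m); the robot touches nothing.
It fails at once if the cap is let go of in the air (more than 20 mm above where it would stand on the coaster) (horizontal distance between cap and flask above 0.03 m and z of cap in the frame of coaster above 0.024 m and contact force between cap and the fingers below 0.05 N).
It fails at once if the other flask is knocked over or pushed away (distance of other_flask from where it was at the start of the episode above 0.05 m or angle between other_flask's own z axis and vertical above 0.4 rad).
It also fails if it takes over 58 s, if anything falls off the work surface, if the arm or the gripper's body presses on something with over 40 N, if the wrist force passes 120 N, or if a joint passes its speed limit or range.

## Robot

A 6-joint arm with a two-finger parallel gripper is mounted at the origin on the work surface. World frame = base frame: x ahead of the robot, y to its left, z up, the work surface at z = 0. Lengths are in mm, angles in rad, forces in N, time in s.
With the tool pointing down it reaches from about 350 to 775 mm from the base axis. Payload 7.3 kg.
Tool frame: the origin (TCP) lies at the very end of the fingers, on their centre line; the grasp point (between the pads) lies bot.grasp_offset behind it (bot.grasp_offset is the distance from the TCP to the grasp point, in mm); z points along the fingers, y is the line along which they close (so a half turn about z gives the same grasp; the last joint's range is limited). The gripper opens to 92 mm and grips with 3 to 60 N. Pads are 19 mm wide; open, the fingers measure 130 mm over their backs; the gripper's body (75 mm by 190 mm) begins 47 mm behind the grasp point.
Start: joints at [1.096, 0.342, 1.524, -0, 1.275, -0.146], TCP at [169.512, 496.901, 226.741] pointing down, gripper open.
Joint ranges: [-2.53, 2.53], [-0.77, 2.02], [0.04, 2.7], [-1, 4.14], [0.28, 2.66], [-3.11, 3.11]. Speed limits (rad/s): [2.57, 2.57, 3.14, 3.14, 3.14, 3.14].

## Interface

Orientations are given as [roll, pitch, yaw] about the fixed x, y, z axes, in that order (R = Rz(yaw) Ry(pitch) Rx(roll)).
In Python, from plant import bot gives the robot as it stands. The module is installed in compiled form; this text tells all that it offers.
- The arm moves only by the shell command python3 -m handwheel 'ROWS'. ROWS is JSON, a list of rows, each an object of numbers: "claw": the finger opening in mm, from 0 to 91.8; "dx", "dy", "dz": the shift along the tool's x, y, z in mm; "rx", "ry", "rz": the turn, a rotation vector about the tool's x, y, z in rad. A call has 1 to 10 rows; each row shifts and turns the commanded pose from where the row before left it, along the tool's axes as they then stand; what a row does not reach is not made up. A row lasts 1/10 s, in which the tool goes at most 50 mm and 8.59 degrees, less where a joint would pass 70% of its speed; a pose out of reach is approached as far as the arm can. A call is refused whole if a number of a shift passes 50 or a number of a turn 0.15, either way. A call with a gripper value outside its range is refused whole. The fingers move at their own pace and stop on an object; the grip force is fixed at half the most. Time passes only in rows, so rows that do not move let the fingers close. It gives the time, the measured TCP pose, the force and the opening at its end, in the units of the state.
- bot.get_obs(): the state, without advancing time (a new reading comes with each control period).
- bot.capture(name): name is "side" or "top"; returns a dict with "frame" (480x640x3 uint8, red, green, blue), "camera_matrix" (3x3 intrinsics, pixels), "k1" (the pictures are not rectified: a ray, as slopes to the right and down, at radius r is drawn at 1 + k1 r^2 times it, then the intrinsics apply), "view" (4x4, takes a point from world to camera coordinates). Camera axes: x right, y down, z forward; pixel columns grow to the right and rows downward; lengths in mm; the calibration is good to about 2 mm. A picture is of the moment at which its call begins. There is no depth.
- bot.close_job(): hands the job in, once; it reports no verdict.
The state is a dict: "time": time; "joint_positions": joint angles; "dq": joint speeds; "tau": joint torques, N m; "tool_pos": TCP position; "tcp_rot": TCP orientation; "contact_force": force on the tool from outside, world axes, zero at the start; "moment": the same for the moment, N m; "grip_width": finger opening in mm.
Only numpy, scipy, OpenCV 4.12 (cv2) and the standard library are available. Lean on these libraries where they do the work, as an engineer would, in place of code of your own. Each camera call takes 0.05 s, during which the arm holds its last target. There are 200 camera calls.

## Working session

There is one attempt and no reset: what is moved stays moved. The work goes in short steps, Python scripts to look and compute and a shell command to move; the robot and the scene stay as the last step left them, time stands still between calls to the robot, and variables do not carry over. Pictures are saved under pics/ and viewed, on a budget of 10 in all, crops included, one or two more only if the job needs it, and the job is handed in when it is done.

```bash
mkdir -p pics; cat > h.py <<'E'
import numpy as np, cv2
from plant import bot
def ray(c,u,v):
    K=np.array(c["camera_matrix"]);k=c["k1"];V=np.array(c["view"])
    d=np.array([(u-K[0,2])/K[0,0],(v-K[1,2])/K[1,1]]);s=d.copy()
    for _ in range(30): s=d/(1+k*(s@s))
    R=V[:3,:3];o=-R.T@V[:3,3];return o,R.T@np.array([s[0],s[1],1.])
def onz(c,u,v,z):
    o,d=ray(c,u,v);return o+d*(z-o[2])/d[2]
def pix(c,p):
    K=np.array(c["camera_matrix"]);V=np.array(c["view"]);q=V[:3,:3]@np.array(p,float)+V[:3,3]
    s=q[:2]/q[2];s=s*(1+c["k1"]*(s@s));return K[:2,:2]@s+K[:2,2]
E
python3 - <<'E'
from h import *
for n in("top","side"):
    c=bot.capture(n);cv2.imwrite(f"pics/{n}0.png",c["frame"][:,:,::-1])
    print(n,np.round(c["camera_matrix"],1).tolist(),c["k1"],np.round(ray(c,320,240)[0]),np.round(c["view"],3).tolist())
print(bot.get_obs(),bot.grasp_offset)
E
```

```text
top [[560.9, 0.0, 319.7], [0.0, 560.9, 238.8], [0.0, 0.0, 1.0]] -0.04989061833747704 [312. -16. 927.] [[0.144, -0.99, 0.004, -64.842], [-0.966, -0.142, -0.217, 499.983], [0.215, 0.027, -0.976, 838.25], [0.0, 0.0, 0.0, 1.0]]
side [[574.0, 0.0, 317.8], [0.0, 574.0, 245.4], [0.0, 0.0, 1.0]] -0.07815342944766075 [  -1. -511.  887.] [[0.719, -0.695, -0.006, -349.38], [-0.525, -0.537, -0.66, 309.971], [0.456, 0.477, -0.751, 911.002], [0.0, 0.0, 0.0, 1.0]]
{'time': 0.1, 'joint_positions': array([ 1.09599690e+00,  3.42612383e-01,  1.52489344e+00,  1.11891321e-05,
        1.27540443e+00, -1.46004957e-01]), 'dq': array([-0.00076526, -0.00140066, -0.00119425, -0.0019382 ,  0.00081151,
       -0.00023072]), 'tau': array([ 1.96139110e-03, -4.31996369e+01, -2.44693959e+01,  7.19117350e-02,
        5.26217488e-02, -1.18947896e-04]), 'tool_pos': array([169.3395057 , 496.56858207, 226.14535952]), 'tcp_rot': array([-3.14029063e+00, -2.02279011e-04,  2.81279479e+00]), 'contact_force': array([-0.45892875, -0.75593645,  0.67692962]), 'moment': array([-0.00986637,  0.0133002 , -0.0118352 ]), 'grip_width': 91.87315549018618} 18.8
```

View pics/top0.png

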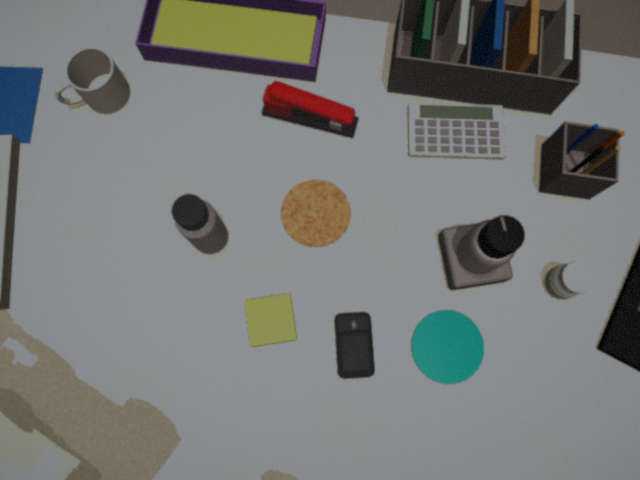

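View pics/side0.png

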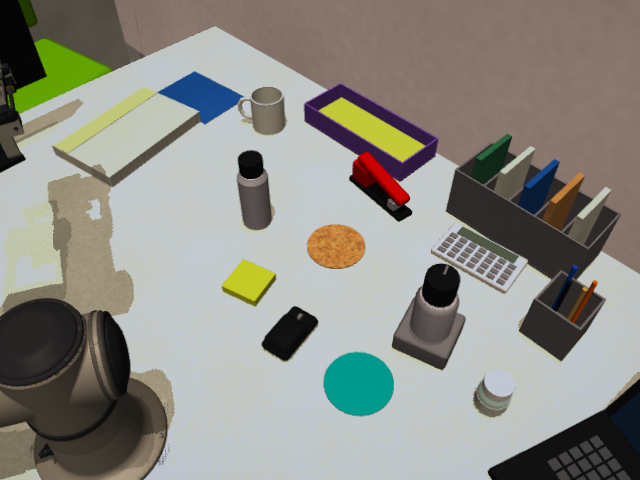

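Candidates:
- Capped flasks: the one in the square holder, cap at top (500,236) and side (440,280), is the target. The loose slim one, cap at top (191,212), must be left alone.
- Discs: the cork one at top (316,213) is the coaster. The teal one at top (447,346) is a look-alike.

Next I measure both and check the cap in one close crop.

```bash
python3 - <<'E'
from h import *
from scipy.optimize import least_squares
def fit(P,r):
    return least_squares(lambda q:np.hypot(*(P-q).T)-r,P.mean(0),loss='soft_l1').x
cr=[]
for n,capp,oth,cork in(("top",(500,236),(191,212),(316,213)),("side",(440,280),(250,163),(336,246))):
    c=bot.capture(n);f=c["frame"];o=ray(c,0,0)[0]
    dark=(f.max(2)<55).astype(np.uint8)
    hsv=cv2.cvtColor(f,cv2.COLOR_RGB2HSV);co=((hsv[...,0]<20)&(hsv[...,1]>110)&(f[...,0]>120)).astype(np.uint8)
    co=cv2.morphologyEx(co,cv2.MORPH_CLOSE,np.ones((3,3)))
    for nm,m,p,z,r in(("cap",dark,capp,182,27),("oth",dark,oth,172,24),("cork",co,cork,4,60)):
        _,l=cv2.connectedComponents(m);b=(l==l[p[1],p[0]]).astype(np.uint8)
        k=max(cv2.findContours(b,cv2.RETR_EXTERNAL,cv2.CHAIN_APPROX_NONE)[0],key=cv2.contourArea)[:,0]
        P=np.array([onz(c,u,v,z)[:2] for u,v in k])
        if nm!="cork":
            q=P.mean(0);d=(q-o[:2])/np.linalg.norm(q-o[:2])
            s=P@d; P=P[s>s.max()-r*0.9]
        q=fit(P,r);print(n,nm,cv2.boundingRect(k),q.round(1),"rms",np.std(np.hypot(*(P-q).T)).round(2))
    u,v=capp;a=f[v-50:v+50,u-65:u+65,::-1];cr.append(cv2.resize(np.clip(a*1.6,0,255).astype(np.uint8),None,fx=3,fy=5*.6,interpolation=cv2.INTER_CUBIC))
cv2.imwrite("pics/crop1.png",np.hstack(cr))
E
```

```text
top cap (478, 216, 46, 42) [ 545.9 -269.4] rms 8.75
top oth (173, 195, 36, 36) [490.7 190.6] rms 0.97
top cork (282, 181, 68, 65) [560.9  23.8] rms 1.01
side cap (422, 264, 38, 43) [ 517.2 -247.3] rms 6.09
side oth (238, 151, 26, 28) [492.2 192.8] rms 1.01
side cork (307, 225, 58, 43) [560.6  24.5] rms 0.75
```

View pics/crop1.png

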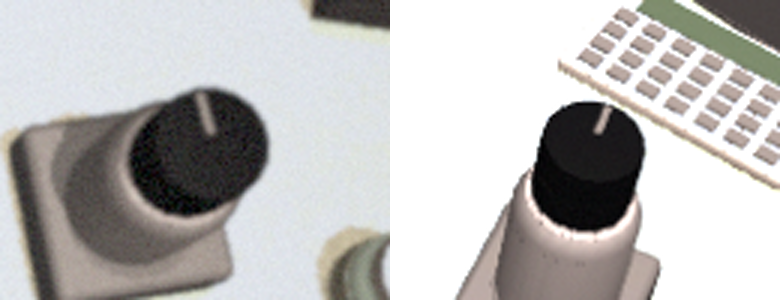

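The crop shows the black ribbed cap of the flask in the holder. Its grey bar runs at top from (501,217) to (506,231) and at side from (448,264) to (444,274). The bar notch spoilt the circle fit, so I refit on the convex hull.

```bash
cat >> h.py <<'E'
from scipy.optimize import least_squares
def capfit(n,p,z,r=27,thr=55):
    c=bot.capture(n);f=c["frame"];o=ray(c,0,0)[0]
    m=cv2.morphologyEx((f.max(2)<thr).astype(np.uint8),cv2.MORPH_CLOSE,np.ones((3,3)))
    l=cv2.connectedComponents(m)[1];b=(l==l[p[1],p[0]]).astype(np.uint8)
    k=cv2.convexHull(max(cv2.findContours(b,0,1)[0],key=cv2.contourArea))[:,0]
    P=np.array([onz(c,u,v,z)[:2] for u,v in k]);q=P.mean(0);d=(q-o[:2])/np.linalg.norm(q-o[:2])
    s=P@d;P=P[s>s.max()-r*1.1]
    q=least_squares(lambda q:np.hypot(*(P-q).T)-r,P.mean(0)).x
    return q,np.std(np.hypot(*(P-q).T)),cv2.boundingRect(k)
E
python3 - <<'E'
from h import *
for n,p,b in(("top",(500,240),((501,217),(505.7,231))),("side",(440,285),((447.7,264.3),(444.3,274.3)))):
    print(n,capfit(n,p,182)); c=bot.capture(n)
    A,B=[onz(c,*q,183)[:2] for q in b];d=A-B;print(A,B,np.degrees(np.arctan2(d[1],d[0])))
c=bot.capture("top")
# holder left edge & bottom edge top-face corners
for q in ((440,230),(453,287),(511,277)): print(q,onz(c,*q,45)[:2])
o=bot.get_obs();print(o["joint_positions"])
E
```

```text
top (array([ 518.84637676, -244.49370769]), np.float64(0.8120097093366516), (478, 216, 46, 42))
[ 542.67667824 -238.44482762] [ 523.77838978 -246.36685704] 22.74308790745635
side (array([ 519.53336733, -246.62521921]), np.float64(0.5705549162304052), (422, 264, 38, 43))
[ 545.56864023 -237.0703361 ] [ 525.49322456 -245.78542596] 23.4665099026072
(440, 230) [ 549.05764717 -182.41283273]
(453, 287) [ 459.44137529 -212.13710037]
(511, 277) [ 488.76750386 -303.11346242]
[ 1.09600820e+00  3.42062062e-01  1.52420273e+00  1.66706849e-05
  1.27542234e+00 -1.46025310e-01]
```

```bash
python3 -m handwheel '[{"rz":0.14},{"rz":0.14},{"rz":0.14},{"rz":0.14},{"rz":0.14},{"rz":0.14},{"rz":0.14},{"rz":0.14},{"rz":0.14},{"rz":0.14}]'; python3 -m handwheel '[{"rz":0.13},{"rz":0.13},{"rz":0.13},{"rz":0.13},{"dz":0}]'
cat >> h.py <<'E'
def to(*T):
    o=bot.get_obs();p=o["tool_pos"];y=o["tcp_rot"][2];c,s=np.cos(y),np.sin(y);print("t",o["time"],p.round(1),o["tcp_rot"].round(4),"q6",o["joint_positions"][5].round(2))
    for t in T:
        d=np.array(t)-p;p=np.array(t);print(t,"dx %.1f dy %.1f dz %.1f"%(d[0]*c+d[1]*s,d[0]*s-d[1]*c,-d[2]))
E
python3 -c "
from h import *
to((400,100,230),(519,-245.5,230))"
```

```text
t 0.45 [169.5 496.9 226.7] [-3.1415 -0.      2.8128] q6 -0.15
(400, 100, 230) dx -346.3 dy -301.2 dz -3.3
(519, -245.5, 230) dx -224.2 dy -288.6 dz -0.0invalid input at $[0]: expected keys claw, dx, dy, dz, rx, ry, rz
invalid input at $[0]: expected keys claw, dx, dy, dz, rx, ry, rz
```

```bash
python3 -m handwheel '[{"claw":91.8,"dx":0,"dy":0,"dz":0,"rx":0,"ry":0,"rz":0.14},{"claw":91.8,"dx":0,"dy":0,"dz":0,"rx":0,"ry":0,"rz":0.14},{"claw":91.8,"dx":0,"dy":0,"dz":0,"rx":0,"ry":0,"rz":0.14},{"claw":91.8,"dx":0,"dy":0,"dz":0,"rx":0,"ry":0,"rz":0.14},{"claw":91.8,"dx":0,"dy":0,"dz":0,"rx":0,"ry":0,"rz":0.14},{"claw":91.8,"dx":0,"dy":0,"dz":0,"rx":0,"ry":0,"rz":0.14},{"claw":91.8,"dx":0,"dy":0,"dz":0,"rx":0,"ry":0,"rz":0.14},{"claw":91.8,"dx":0,"dy":0,"dz":0,"rx":0,"ry":0,"rz":0.14},{"claw":91.8,"dx":0,"dy":0,"dz":0,"rx":0,"ry":0,"rz":0.14},{"claw":91.8,"dx":0,"dy":0,"dz":0,"rx":0,"ry":0,"rz":0.14}]'; python3 -m handwheel '[{"claw":91.8,"dx":0,"dy":0,"dz":0,"rx":0,"ry":0,"rz":0.13},{"claw":91.8,"dx":0,"dy":0,"dz":0,"rx":0,"ry":0,"rz":0.13},{"claw":91.8,"dx":0,"dy":0,"dz":0,"rx":0,"ry":0,"rz":0.13},{"claw":91.8,"dx":0,"dy":0,"dz":0,"rx":0,"ry":0,"rz":0.13},{"claw":91.8,"dx":0,"dy":0,"dz":0,"rx":0,"ry":0,"rz":0}]'
python3 -c "
from h import *
to((400,100,230),(519,-245.5,230))"
```

```text
time: 1.45
tool_pos: [169.5, 496.9, 226.7]
tcp_rot: [3.142, -0.0, 1.407]
contact_force: [0.8, -0.3, 0.4]
grip_width: 91.8
time: 1.95
tool_pos: [169.5, 496.9, 226.7]
tcp_rot: [3.142, -0.0, 0.892]
contact_force: [0.5, -0.3, 0.1]
grip_width: 92.0
t 1.95 [169.5 496.9 226.7] [ 3.1416e+00 -1.0000e-04  8.9170e-01] q6 1.78
(400, 100, 230) dx -164.1 dy 428.6 dz -3.3
(519, -245.5, 230) dx -194.1 dy 309.6 dz -0.0
```

```bash
python3 -m handwheel '[{"claw":91.8,"dx":-16.4,"dy":42.9,"dz":-0.3,"rx":0,"ry":0,"rz":0},{"claw":91.8,"dx":-16.4,"dy":42.9,"dz":-0.3,"rx":0,"ry":0,"rz":0},{"claw":91.8,"dx":-16.4,"dy":42.9,"dz":-0.3,"rx":0,"ry":0,"rz":0},{"claw":91.8,"dx":-16.4,"dy":42.9,"dz":-0.3,"rx":0,"ry":0,"rz":0},{"claw":91.8,"dx":-16.4,"dy":42.9,"dz":-0.3,"rx":0,"ry":0,"rz":0},{"claw":91.8,"dx":-16.4,"dy":42.9,"dz":-0.3,"rx":0,"ry":0,"rz":0},{"claw":91.8,"dx":-16.4,"dy":42.9,"dz":-0.3,"rx":0,"ry":0,"rz":0},{"claw":91.8,"dx":-16.4,"dy":42.9,"dz":-0.3,"rx":0,"ry":0,"rz":0},{"claw":91.8,"dx":-16.4,"dy":42.9,"dz":-0.3,"rx":0,"ry":0,"rz":0},{"claw":91.8,"dx":-16.4,"dy":42.9,"dz":-0.3,"rx":0,"ry":0,"rz":0}]'
python3 -m handwheel '[{"claw":91.8,"dx":-21.6,"dy":34.4,"dz":0,"rx":0,"ry":0,"rz":0},{"claw":91.8,"dx":-21.6,"dy":34.4,"dz":0,"rx":0,"ry":0,"rz":0},{"claw":91.8,"dx":-21.6,"dy":34.4,"dz":0,"rx":0,"ry":0,"rz":0},{"claw":91.8,"dx":-21.6,"dy":34.4,"dz":0,"rx":0,"ry":0,"rz":0},{"claw":91.8,"dx":-21.6,"dy":34.4,"dz":0,"rx":0,"ry":0,"rz":0},{"claw":91.8,"dx":-21.6,"dy":34.4,"dz":0,"rx":0,"ry":0,"rz":0},{"claw":91.8,"dx":-21.6,"dy":34.4,"dz":0,"rx":0,"ry":0,"rz":0},{"claw":91.8,"dx":-21.6,"dy":34.4,"dz":0,"rx":0,"ry":0,"rz":0},{"claw":91.8,"dx":-21.6,"dy":34.4,"dz":0,"rx":0,"ry":0,"rz":0},{"claw":91.8,"dx":0,"dy":0,"dz":0,"rx":0,"ry":0,"rz":0}]'
python3 - <<'E'
from h import *
to((519,-245.5,200),(519,-245.5,143))
a=[]
for n,u,v in(("top",470,230),("side",440,270)):
    c=bot.capture(n);u=int(np.clip(u,100,540));a.append(cv2.resize(c["frame"][v-100:v+100,u-100:u+100,::-1],None,fx=2,fy=2))
cv2.imwrite("pics/p2.png",np.hstack(a))
E
```

```text
time: 2.95
tool_pos: [401.4, 98.3, 230.0]
tcp_rot: [3.141, -0.001, 0.897]
contact_force: [-0.3, 0.3, 1.0]
grip_width: 91.9
time: 3.95
tool_pos: [520.6, -249.9, 228.8]
tcp_rot: [3.141, 0.001, 0.893]
contact_force: [0.9, -0.6, -0.0]
grip_width: 92.0
t 3.95 [ 520.6 -249.9  228.8] [3.1405e+00 9.0000e-04 8.9260e-01] q6 0.1
(519, -245.5, 200) dx 2.4 dy -4.1 dz 28.8
(519, -245.5, 143) dx 0.0 dy 0.0 dz 57.0
```

View pics/p2.png

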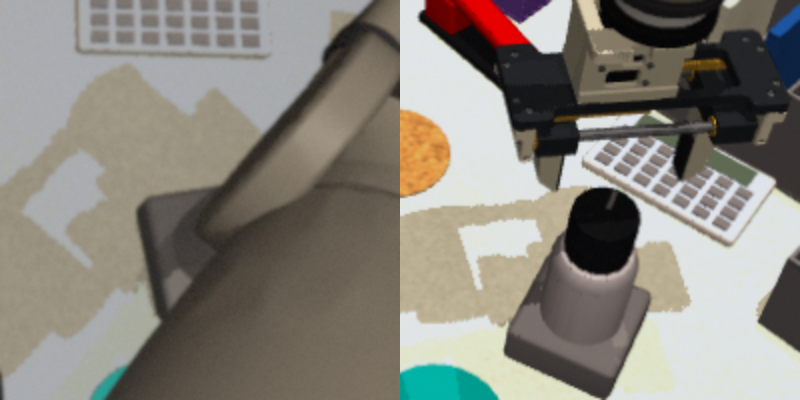

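The side view shows the open fingers straddling the cap (side px about (440,280)), with the gripper above it. I'll descend partway, settle, and check the pose.

```bash
python3 -m handwheel '[{"claw":91.8,"dx":0,"dy":0,"dz":14,"rx":0,"ry":0,"rz":0},{"claw":91.8,"dx":0,"dy":0,"dz":14,"rx":0,"ry":0,"rz":0},{"claw":91.8,"dx":0,"dy":0,"dz":0,"rx":0,"ry":0,"rz":0},{"claw":91.8,"dx":0,"dy":0,"dz":0,"rx":0,"ry":0,"rz":0}]'
python3 -c "
from h import *
to((519,-245.5,143))"
```

```text
time: 4.45
tool_pos: [519.9, -244.5, 202.2]
tcp_rot: [-3.141, -0.0, 0.895]
contact_force: [0.4, -0.0, -0.2]
grip_width: 91.6
t 4.45 [ 519.9 -244.5  202.2] [-3.1414e+00 -2.0000e-04  8.9490e-01] q6 0.1
(519, -245.5, 143) dx -1.4 dy -0.1 dz 59.2
```

```bash
python3 -m handwheel '[{"claw":91.8,"dx":-1,"dy":0,"dz":15,"rx":0,"ry":0,"rz":0},{"claw":91.8,"dx":0,"dy":0,"dz":15,"rx":0,"ry":0,"rz":0},{"claw":91.8,"dx":0,"dy":0,"dz":15,"rx":0,"ry":0,"rz":0},{"claw":91.8,"dx":0,"dy":0,"dz":14,"rx":0,"ry":0,"rz":0},{"claw":80,"dx":0,"dy":0,"dz":0,"rx":0,"ry":0,"rz":0},{"claw":70,"dx":0,"dy":0,"dz":0,"rx":0,"ry":0,"rz":0},{"claw":62,"dx":0,"dy":0,"dz":0,"rx":0,"ry":0,"rz":0},{"claw":58,"dx":0,"dy":0,"dz":0,"rx":0,"ry":0,"rz":0}]'
python3 -m handwheel '[{"claw":55,"dx":0,"dy":0,"dz":0,"rx":0,"ry":0,"rz":0},{"claw":54,"dx":0,"dy":0,"dz":0,"rx":0,"ry":0,"rz":0},{"claw":45,"dx":0,"dy":0,"dz":0,"rx":0,"ry":0,"rz":0},{"claw":45,"dx":0,"dy":0,"dz":0,"rx":0,"ry":0,"rz":0},{"claw":45,"dx":0,"dy":0,"dz":0,"rx":0,"ry":0,"rz":0}]'; python3 -c "
from h import *
o=bot.get_obs();print(o['tool_pos'],o['moment'])"
```

```text
time: 5.25
tool_pos: [519.8, -246.5, 143.8]
tcp_rot: [3.14, -0.0, 0.893]
contact_force: [0.1, 0.1, -0.6]
grip_width: 64.3
time: 5.75
tool_pos: [520.0, -246.8, 143.4]
tcp_rot: [3.139, -0.0, 0.893]
contact_force: [3.1, -2.8, 4.7]
grip_width: 53.4
[ 519.98838656 -246.81632416  143.41005778] [-0.51868291 -0.46386396 -0.05685015]
```

```bash
python3 -m handwheel '[{"claw":45,"dx":0,"dy":0.8,"dz":0,"rx":0,"ry":0,"rz":0},{"claw":45,"dx":0,"dy":0,"dz":0,"rx":0,"ry":0,"rz":-0.08},{"claw":45,"dx":0,"dy":0,"dz":0,"rx":0,"ry":0,"rz":-0.08},{"claw":45,"dx":0,"dy":0,"dz":0,"rx":0,"ry":0,"rz":-0.08},{"claw":45,"dx":0,"dy":0,"dz":0,"rx":0,"ry":0,"rz":-0.08},{"claw":45,"dx":0,"dy":0,"dz":0,"rx":0,"ry":0,"rz":-0.08}]'; python3 - <<'E'
from h import *
o=bot.get_obs();print(o['tool_pos'],o['moment'])
c=bot.capture("side");cv2.imwrite("pics/p3.png",cv2.resize(c["frame"][200:350,340:540,::-1],None,fx=4,fy=4,interpolation=cv2.INTER_CUBIC))
E
```

```text
time: 6.35
tool_pos: [520.2, -247.0, 143.3]
tcp_rot: [3.14, 0.0, 1.296]
contact_force: [2.8, -1.8, 5.6]
grip_width: 53.4
[ 520.21833502 -247.00566199  143.29335363] [-0.48181586 -0.30619203 -0.01050901]
```

View pics/p3.png

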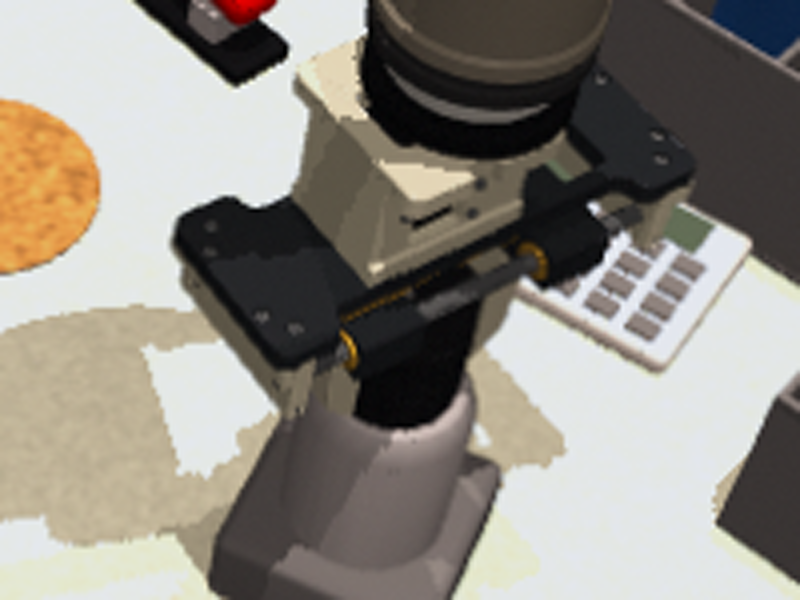

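The fingers hold the cap (dark, centre at crop px about (415,370)) with the pads clear of the shoulder, and the wrist forces are small. I'll go on turning.

```bash
python3 -m handwheel '[{"claw":45,"dx":0,"dy":0,"dz":0,"rx":0,"ry":0,"rz":-0.1},{"claw":45,"dx":0,"dy":0,"dz":0,"rx":0,"ry":0,"rz":-0.1},{"claw":45,"dx":0,"dy":0,"dz":0,"rx":0,"ry":0,"rz":-0.1},{"claw":45,"dx":0,"dy":0,"dz":0,"rx":0,"ry":0,"rz":-0.1},{"claw":45,"dx":0,"dy":0,"dz":0,"rx":0,"ry":0,"rz":-0.1}]'; python3 -c "
from h import *
o=bot.get_obs();print(o['tool_pos'],o['moment'])"
python3 -m handwheel '[{"claw":45,"dx":0,"dy":0,"dz":0,"rx":0,"ry":0,"rz":-0.1},{"claw":45,"dx":0,"dy":0,"dz":0,"rx":0,"ry":0,"rz":-0.1},{"claw":45,"dx":0,"dy":0,"dz":0,"rx":0,"ry":0,"rz":-0.1},{"claw":45,"dx":0,"dy":0,"dz":0,"rx":0,"ry":0,"rz":-0.1},{"claw":45,"dx":0,"dy":0,"dz":0,"rx":0,"ry":0,"rz":-0.1}]'; python3 -c "
from h import *
o=bot.get_obs();print(o['tool_pos'],o['moment'])"
```

```text
time: 6.9
tool_pos: [520.6, -247.2, 143.3]
tcp_rot: [3.14, 0.001, 1.797]
contact_force: [3.6, -2.6, 4.9]
grip_width: 53.8
[ 520.57952073 -247.18723015  143.31294952] [-0.54781486 -0.55733057 -0.04230225]
time: 7.4
tool_pos: [520.8, -247.2, 143.4]
tcp_rot: [3.141, 0.002, 2.297]
contact_force: [4.1, -3.0, 4.1]
grip_width: 53.7
[ 520.8072962  -247.15295678  143.36385363] [-0.51260151 -0.73768589 -0.08349804]
```

```bash
python3 -m handwheel '[{"claw":45,"dx":0,"dy":0,"dz":0,"rx":0,"ry":0,"rz":-0.1},{"claw":45,"dx":0,"dy":0,"dz":0,"rx":0,"ry":0,"rz":-0.1},{"claw":45,"dx":0,"dy":0,"dz":0,"rx":0,"ry":0,"rz":-0.1},{"claw":45,"dx":0,"dy":0,"dz":0,"rx":0,"ry":0,"rz":-0.1}]'; python3 -c "
from h import *
o=bot.get_obs();print(o['tool_pos'],o['moment'])"
python3 -m handwheel '[{"claw":45,"dx":0,"dy":0,"dz":0,"rx":0,"ry":0,"rz":-0.1},{"claw":45,"dx":0,"dy":0,"dz":0,"rx":0,"ry":0,"rz":-0.1},{"claw":45,"dx":0,"dy":0,"dz":0,"rx":0,"ry":0,"rz":-0.1},{"claw":45,"dx":0,"dy":0,"dz":0,"rx":0,"ry":0,"rz":-0.12},{"claw":45,"dx":0,"dy":0,"dz":0,"rx":0,"ry":0,"rz":0},{"claw":45,"dx":0,"dy":0,"dz":0,"rx":0,"ry":0,"rz":0}]'; python3 - <<'E'
from h import *
o=bot.get_obs();print(o['tool_pos'],o['moment'],o['joint_positions'].round(2))
c=bot.capture("side");cv2.imwrite("pics/p4.png",cv2.resize(c["frame"][200:350,340:540,::-1],None,fx=4,fy=4,interpolation=cv2.INTER_CUBIC))
E
```

```text
time: 7.8
tool_pos: [521.0, -247.1, 143.4]
tcp_rot: [3.141, 0.003, 2.697]
contact_force: [6.6, -2.9, 4.1]
grip_width: 53.1
[ 520.99067474 -247.10405748  143.35206857] [-0.45938726 -0.83564827 -0.0725215 ]
time: 8.4
tool_pos: [521.2, -247.1, 143.5]
tcp_rot: [-3.141, 0.003, 3.113]
contact_force: [5.0, -2.5, 4.7]
grip_width: 53.2
[ 521.22660622 -247.05872179  143.52117543] [-0.2061864  -0.97158312  0.07103959] [-0.58  0.51  1.5   0.    1.13 -2.12]
```

View pics/p4.png

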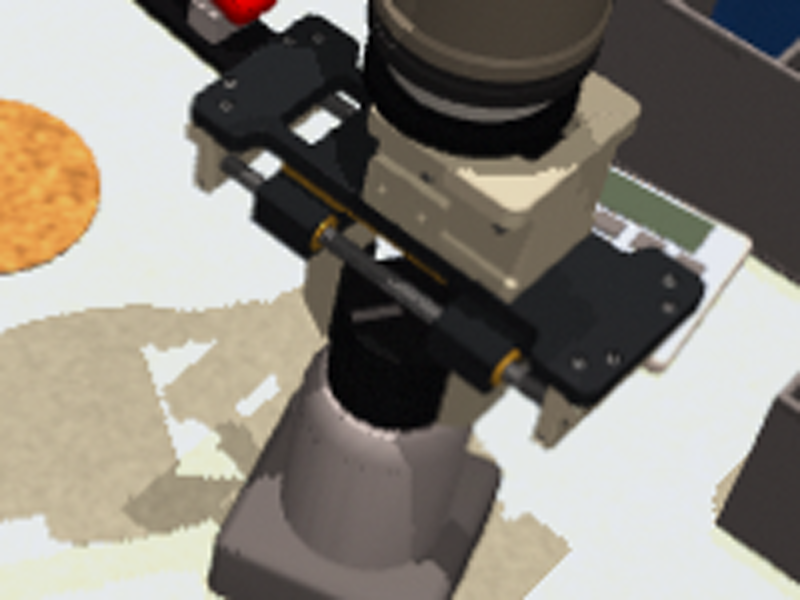

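The grey bar is visible at crop (350,317) to (400,307), outer end on the left, i.e. side px (427.5,279.2) to (440,276.8). I work out its angle from that.

```bash
python3 - <<'E'
from h import *
c=bot.capture("side")
for z in(183,186):
    A,B=[onz(c,*q,z)[:2] for q in((427.5,279.2),(440,276.8))];d=A-B;print(A,B,np.degrees(np.arctan2(d[1],d[0])))
    d=np.array(A)-(519.5,-246.5);print(np.degrees(np.arctan2(d[1],d[0])))
E
```

```text
[ 498.98878132 -233.40706705] [ 516.7013745  -244.13407592] 148.80028130396474
147.44867526048603
[ 496.85674188 -234.59119071] [ 514.49385003 -245.27248473] 148.8002813039646
152.2586910784494
```

The cap has turned from 23° to about 149°. That is roughly 126° of turn with no slip, and about 130° relative to the flask, inside the free band of 107 to 149. Now I lift.

```bash
python3 -m handwheel '[{"claw":45,"dx":0,"dy":0,"dz":-2,"rx":0,"ry":0,"rz":0},{"claw":45,"dx":0,"dy":0,"dz":-3,"rx":0,"ry":0,"rz":0},{"claw":45,"dx":0,"dy":0,"dz":-3,"rx":0,"ry":0,"rz":0}]' && python3 -m handwheel '[{"claw":45,"dx":0,"dy":0,"dz":-6,"rx":0,"ry":0,"rz":0},{"claw":45,"dx":0,"dy":0,"dz":-6,"rx":0,"ry":0,"rz":0},{"claw":45,"dx":0,"dy":0,"dz":-10,"rx":0,"ry":0,"rz":0},{"claw":45,"dx":0,"dy":0,"dz":-15,"rx":0,"ry":0,"rz":0},{"claw":45,"dx":0,"dy":0,"dz":-15,"rx":0,"ry":0,"rz":0},{"claw":45,"dx":0,"dy":0,"dz":0,"rx":0,"ry":0,"rz":0},{"claw":45,"dx":0,"dy":0,"dz":0,"rx":0,"ry":0,"rz":0}]'; python3 - <<'E'
from h import *
to((561,24.2,203),(561,24.2,11))
c=bot.capture("side");cv2.imwrite("pics/p5.png",cv2.resize(c["frame"][180:350,340:540,::-1],None,fx=3,fy=3,interpolation=cv2.INTER_CUBIC))
E
```

```text
time: 8.8
tool_pos: [521.0, -247.0, 150.1]
tcp_rot: [-3.141, 0.002, 3.113]
contact_force: [8.8, -4.0, -6.0]
grip_width: 53.3
time: 9.5
tool_pos: [519.4, -246.4, 202.4]
tcp_rot: [3.141, -0.001, 3.113]
contact_force: [-1.5, 1.0, -2.4]
grip_width: 53.2
t 9.5 [ 519.4 -246.4  202.4] [ 3.1408e+00 -1.1000e-03  3.1129e+00] q6 -2.12
(561, 24.2, 203) dx -33.8 dy 271.7 dz -0.6
(561, 24.2, 11) dx 0.0 dy 0.0 dz 192.0
```

View pics/p5.png

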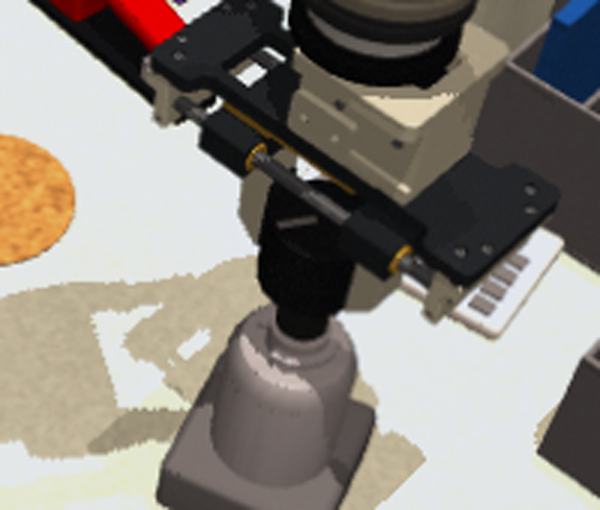

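The cap is clear of the neck and level in the grip (crop (305,245)), with the bare neck below it. Now I carry it to the coaster.

```bash
python3 -m handwheel '[{"claw":45,"dx":-2,"dy":16,"dz":0,"rx":0,"ry":0,"rz":0},{"claw":45,"dx":-3.5,"dy":28,"dz":0,"rx":0,"ry":0,"rz":0},{"claw":45,"dx":-4.2,"dy":34,"dz":0,"rx":0,"ry":0,"rz":0},{"claw":45,"dx":-4.2,"dy":34,"dz":0,"rx":0,"ry":0,"rz":0},{"claw":45,"dx":-4.2,"dy":34,"dz":0,"rx":0,"ry":0,"rz":0},{"claw":45,"dx":-4.2,"dy":34,"dz":0,"rx":0,"ry":0,"rz":0},{"claw":45,"dx":-4.2,"dy":34,"dz":0,"rx":0,"ry":0,"rz":0},{"claw":45,"dx":-4.2,"dy":34,"dz":0,"rx":0,"ry":0,"rz":0},{"claw":45,"dx":-3,"dy":23.7,"dz":0,"rx":0,"ry":0,"rz":0},{"claw":45,"dx":0,"dy":0,"dz":0,"rx":0,"ry":0,"rz":0}]'; python3 -m handwheel '[{"claw":45,"dx":0,"dy":0,"dz":20,"rx":0,"ry":0,"rz":0},{"claw":45,"dx":0,"dy":0,"dz":30,"rx":0,"ry":0,"rz":0},{"claw":45,"dx":0,"dy":0,"dz":30,"rx":0,"ry":0,"rz":0},{"claw":45,"dx":0,"dy":0,"dz":30,"rx":0,"ry":0,"rz":0},{"claw":45,"dx":0,"dy":0,"dz":25,"rx":0,"ry":0,"rz":0},{"claw":45,"dx":0,"dy":0,"dz":15,"rx":0,"ry":0,"rz":0},{"claw":45,"dx":0,"dy":0,"dz":10,"rx":0,"ry":0,"rz":0},{"claw":45,"dx":0,"dy":0,"dz":0,"rx":0,"ry":0,"rz":0},{"claw":45,"dx":0,"dy":0,"dz":0,"rx":0,"ry":0,"rz":0}]'; python3 - <<'E'
from h import *
to((561,24.2,11))
c=bot.capture("side");cv2.imwrite("pics/p6.png",cv2.resize(c["frame"][150:320,220:440,::-1],None,fx=3.5,fy=3.5,interpolation=cv2.INTER_CUBIC))
E
```

```text
time: 10.55
tool_pos: [560.8, 27.8, 201.9]
tcp_rot: [3.14, -0.002, 3.117]
contact_force: [0.4, -0.4, -0.6]
grip_width: 53.2
time: 11.45
tool_pos: [561.7, 23.7, 43.1]
tcp_rot: [3.142, 0.001, 3.113]
contact_force: [-0.3, -0.2, -0.8]
grip_width: 53.7
t 11.45 [561.7  23.7  43.1] [3.1416e+00 5.0000e-04 3.1126e+00] q6 -1.64
(561, 24.2, 11) dx 0.7 dy 0.4 dz 32.1
```

View pics/p6.png

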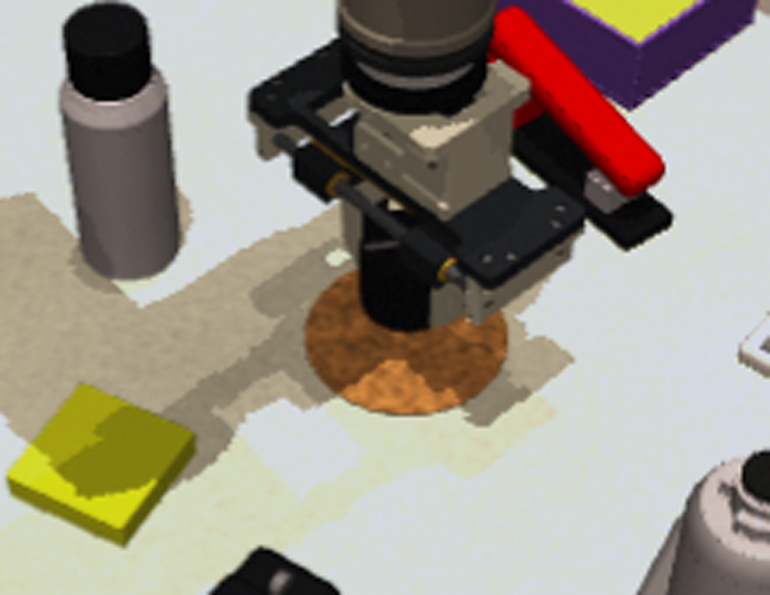

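The held cap is over the cork coaster (crop (400,290), coaster centre about (405,340)), and the other flask stands untouched at left. I lower it gently and watch the force.

```bash
python3 -m handwheel '[{"claw":45,"dx":0.7,"dy":0.4,"dz":10,"rx":0,"ry":0,"rz":0},{"claw":45,"dx":0,"dy":0,"dz":10,"rx":0,"ry":0,"rz":0},{"claw":45,"dx":0,"dy":0,"dz":5,"rx":0,"ry":0,"rz":0},{"claw":45,"dx":0,"dy":0,"dz":2,"rx":0,"ry":0,"rz":0},{"claw":45,"dx":0,"dy":0,"dz":0,"rx":0,"ry":0,"rz":0},{"claw":45,"dx":0,"dy":0,"dz":0,"rx":0,"ry":0,"rz":0}]'
python3 -m handwheel '[{"claw":45,"dx":0,"dy":0,"dz":2,"rx":0,"ry":0,"rz":0},{"claw":45,"dx":0,"dy":0,"dz":0,"rx":0,"ry":0,"rz":0}]'
python3 -m handwheel '[{"claw":45,"dx":0,"dy":0,"dz":2,"rx":0,"ry":0,"rz":0},{"claw":45,"dx":0,"dy":0,"dz":0,"rx":0,"ry":0,"rz":0}]'
```

```text
time: 12.1
tool_pos: [560.9, 24.2, 15.8]
tcp_rot: [3.142, 0.0, 3.113]
contact_force: [-0.4, 0.4, -1.1]
grip_width: 53.6
time: 12.3
tool_pos: [560.8, 24.3, 13.7]
tcp_rot: [3.142, 0.0, 3.113]
contact_force: [0.1, 0.0, -1.0]
grip_width: 53.4
time: 12.5
tool_pos: [560.7, 24.3, 11.5]
tcp_rot: [3.141, -0.0, 3.113]
contact_force: [-0.2, 0.4, -1.8]
grip_width: 53.5
```

```bash
for i in 1 2 3; do python3 -m handwheel '[{"claw":45,"dx":0,"dy":0,"dz":1,"rx":0,"ry":0,"rz":0},{"claw":45,"dx":0,"dy":0,"dz":0,"rx":0,"ry":0,"rz":0}]' | egrep 'pos|force'; done
```

```text
tool_pos: [560.8, 24.3, 11.3]
contact_force: [-1.5, 0.4, 4.5]
tool_pos: [560.9, 24.3, 11.3]
contact_force: [-5.1, 0.5, 11.5]
tool_pos: [561.0, 24.3, 11.3]
contact_force: [-7.9, -0.3, 20.7]
```

The cap touched down at TCP z = 11.3. I ease the press off, then open slowly.

```bash
python3 -m handwheel '[{"claw":45,"dx":0,"dy":0,"dz":-1.3,"rx":0,"ry":0,"rz":0},{"claw":45,"dx":0,"dy":0,"dz":-1,"rx":0,"ry":0,"rz":0},{"claw":45,"dx":0,"dy":0,"dz":0,"rx":0,"ry":0,"rz":0}]'
python3 -m handwheel '[{"claw":55,"dx":0,"dy":0,"dz":0,"rx":0,"ry":0,"rz":0},{"claw":57,"dx":0,"dy":0,"dz":0,"rx":0,"ry":0,"rz":0},{"claw":62,"dx":0,"dy":0,"dz":0,"rx":0,"ry":0,"rz":0},{"claw":72,"dx":0,"dy":0,"dz":0,"rx":0,"ry":0,"rz":0},{"claw":82,"dx":0,"dy":0,"dz":0,"rx":0,"ry":0,"rz":0},{"claw":91.8,"dx":0,"dy":0,"dz":0,"rx":0,"ry":0,"rz":0},{"claw":91.8,"dx":0,"dy":0,"dz":0,"rx":0,"ry":0,"rz":0}]'
python3 -m handwheel '[{"claw":91.8,"dx":0,"dy":0,"dz":-10,"rx":0,"ry":0,"rz":0},{"claw":91.8,"dx":0,"dy":0,"dz":-20,"rx":0,"ry":0,"rz":0},{"claw":91.8,"dx":0,"dy":0,"dz":-30,"rx":0,"ry":0,"rz":0},{"claw":91.8,"dx":0,"dy":0,"dz":-40,"rx":0,"ry":0,"rz":0},{"claw":91.8,"dx":0,"dy":0,"dz":-40,"rx":0,"ry":0,"rz":0},{"claw":91.8,"dx":0,"dy":0,"dz":-40,"rx":0,"ry":0,"rz":0},{"claw":91.8,"dx":0,"dy":0,"dz":0,"rx":0,"ry":0,"rz":0},{"claw":91.8,"dx":0,"dy":0,"dz":0,"rx":0,"ry":0,"rz":0}]'
python3 - <<'E'
from h import *
c=bot.capture("side");cv2.imwrite("pics/p7.png",cv2.resize(c["frame"][120:320,200:440,::-1],None,fx=3,fy=3,interpolation=cv2.INTER_CUBIC))
print(pix(c,(561,24,50)))
u,v=pix(c,(561,24,35)).astype(int)
print(capfit("side",(u,v),50),capfit("side",(250,163),172,24))
E
```

```text
time: 13.4
tool_pos: [561.0, 24.3, 11.3]
tcp_rot: [3.142, 0.001, 3.113]
contact_force: [-0.3, 1.5, 4.9]
grip_width: 53.5
time: 14.1
tool_pos: [560.8, 24.3, 11.0]
tcp_rot: [3.142, 0.0, 3.113]
contact_force: [0.6, 0.6, -0.4]
grip_width: 88.8
time: 14.9
tool_pos: [561.1, 24.3, 192.6]
tcp_rot: [-3.142, 0.003, 3.113]
contact_force: [-0.5, 0.2, -1.3]
grip_width: 91.9
[336.38613745 230.01955425]
(array([558.52208338,  23.76621558]), np.float64(0.7143952522009867), (322, 221, 27, 34)) (array([492.39835   , 193.35307971]), np.float64(0.9582509080708169), (238, 151, 26, 28))
```

View pics/p7.png

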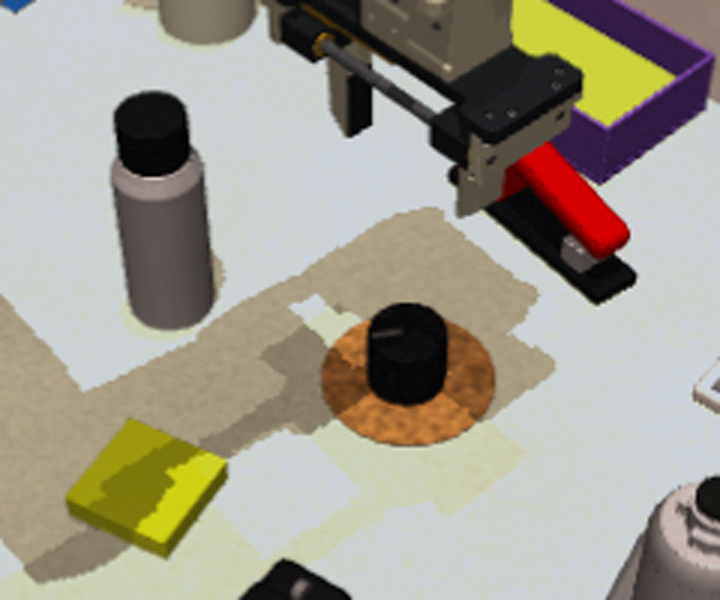

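The cap stands upright with its bar on top (crop (407,350)), wholly on the cork coaster. The gripper is open and well clear above it, and the other flask is unmoved. I hand in.

```bash
python3 -c "
from plant import bot
print(bot.close_job())"
```

```text
the job is handed in; nothing more can be done
None
```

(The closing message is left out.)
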